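# Hold the gauge case open

## Robot

A 6-joint arm with a two-finger parallel gripper is mounted at the origin on the work surface; the furniture and walls round the work are solid. World frame = base frame: x ahead of the robot, y to its left, z up, the work surface at z = 0. Lengths are in m, angles in rad, forces in N, time in s.
With the tool pointing down it reaches from about 0.375 to 0.9 m from the base axis. Payload 3.1 kg.
Tool frame: the origin (TCP) lies at the very end of the fingers, on their centre line; the grasp point (between the pads) lies 19 mm behind it (env.hold_point_z is the distance from the TCP to the grasp point, in m); z points along the fingers, y is the direction in which the jaws open and shut (so a half turn about z gives the same grasp; the last joint's range is limited). The gripper opens to 85 mm and grips with 20 to 120 N. Pads are 22 mm wide; open, the fingers measure 114 mm over their backs; the gripper's body (76 mm by 85 mm) begins 54 mm behind the grasp point. The pads swing forward as they close: fully open they stand 13 mm farther back than shut.
Start: joints at [-1.524, 0.527, 1.433, -0, 1.181, -0.178], TCP at [0.139, -0.609, 0.231] pointing down, gripper open.
Joint ranges: [-3.08, 3.08], [-0.75, 2.2], [0.22, 2.44], [-1.43, 4.57], [0, 2.65], [-2.85, 2.85]. Speed limits (rad/s): [2.79, 2.79, 3.14, 3.14, 3.14, 3.14].

## Interface

Orientations are given as [roll, pitch, yaw] about the fixed x, y, z axes, in that order (R = Rz(yaw) Ry(pitch) Rx(roll)).
In Python, from rig import monitor, grab_frame, job_done, env gives the robot as it stands. The module is installed in compiled form; this text tells all that it offers.
- The arm moves only by the tool arm_command, never from a script. Its argument "targets" is one flat list of numbers, 7 for each row, row after row: the shift along the tool's x, y, z in m, then the turn, a rotation vector about the tool's x, y, z in rad, then the opening, from 0 (shut) to 1 (fully open). In form: [tx, ty, tz, wx, wy, wz, claw, tx, ty, tz, wx, wy, wz, claw, ...]. A call has exactly 10 rows; each row is the pose to reach, as a shift and turn from the pose measured when the call began, along the tool's axes at that moment; what a row does not reach only later rows make up. A row lasts 1/10 s, in which the tool goes at most 50 mm and 8.59 degrees, less where a joint would pass 70% of its speed; a pose out of reach is approached as far as the arm can. A call with a gripper value outside its range is refused whole. The fingers move at their own pace and stop on an object; "grip_force" is the grip in N (left out, the last holds). Time passes only in rows, so rows that repeat a pose let the fingers close, or fill a call up. It gives the time, the measured TCP pose, the force and the opening at its end, in the units of the state.
- monitor.observe(): the state, without advancing time (a new reading comes with each control period).
- grab_frame(name): name is "side" or "top"; returns a dict with "img" (400x640x3 uint8, red, green, blue), "range_z" (400x640 float32, m along the optical axis (not along the pixel's ray), 0 where there is no reading), "K" (3x3 intrinsics, pixels), "k1" (the pictures are not rectified: a ray, as slopes to the right and down, at radius r is drawn at 1 + k1 r^2 times it, then the intrinsics apply), "T" (4x4, takes a point from camera to world coordinates). Camera axes: x right, y down, z forward; pixel columns grow to the right and rows downward; lengths in m; the calibration is good to about 2 mm. A picture is of the moment at which its call begins.
- job_done(): hands the job in, once; it reports no verdict.
The state is a dict: "clock": time; "joint_pos": joint angles; "qvel": joint speeds; "joint_torque": joint torques, N m; "position": TCP position; "tcp_rot": TCP orientation; "contact_force": force on the tool from outside, world axes, zero at the start; "moment": the same for the moment, N m; "gripper_width": opening from 0.0 (shut) to 1.0 (fully open).
Only numpy, scipy, OpenCV 4.12 (cv2) and the standard library are available. Lean on these libraries where they do the work, as an engineer would, in place of code of your own. Each camera call takes 0.05 s, during which the arm holds its last target. There are 200 camera calls.

## Task

A steel V-block has been left on the lid of the wooden gauge case: lift it off and stand it upright on the bench beside the case, without dropping it and before opening the lid. Then raise the lid, which springs shut by itself, by its barrel-shaped pull until it is open 50 degrees, and finish while still holding it there with the gripper so that the gauges inside can be checked. Leave everything else where it is.

Things in the scene. Friction and masses are not known exactly. Their poses are not given: they have to be found in the camera images.
- case: Wooden gauge case fixed to the bench, 160 deep (its x) x 200 wide (its y) x 56 high without the lid; origin under its centre, on the bench; z up; its x points away from the robot towards the hinge side, at a yaw within 20 degrees. The lid lies on top: 8 thick, top face 64 above the bench, overhanging 4 at the front. The bench on the case's -y side is empty for x within 60 of the origin and from 110 to 260 to the -y side.
- lid (a joint): Opening angle of the lid: 0 shut, growing as the front edge rises, stop at 1.75 rad; 50 degrees is 0.87 rad. The hinge axis runs along the case's y at the rear upper edge, at case x = +80, z = 56. Spring and weight pull it shut at every angle: about 3 to 6 N is needed at the pull.
- lid_pull (a point): Centre of the pull on the lid: a plain aluminium barrel 16 in diameter and 26 long, lying along the case's y (parallel to the hinge), on a stem 8 thick and 18 wide, near the middle of the front edge. Shut: case x = -70, y = 0, 88 above the bench (24 above the lid's top face); it swings at 153 from the hinge axis. Pinched on its two flat end faces (along the case's y) it can turn between the fingers as the lid opens.
- lid_hinge (a point): Point on the hinge axis in the middle of the rear edge (case x = +80, y = 0, 56 above the bench).
- v_block_a: Ground steel V-block standing on the lid, the only thing on it, 45x45 and 40 high, 0.3 to 0.6 kg; origin at the centre of its underside; z up; the V groove opens upward and runs along its x; grip it across its 45 mm width (its y), two plain parallel faces.
- v_block_b: A second V-block of the same make, standing on the bench at the front left; bystander (origin at the underside).
- bearing_ring: Flat steel ring, 60 across, 14 high, at the left; bystander (origin at the underside).
- dust_blower: Rubber bulb blower, 58 across, 125 high, front left; bystander (origin at the underside).
- oil_bottle: Bottle, 48 across, 162 high, far left; bystander (origin at the underside).
- note_pad: Pad of notes, 76x76x18, front right; bystander (origin at the underside).
- brass_bush: Flanged brass bush, 38 across, 30 high, at the right; bystander (origin at the underside).

How it is judged:
On the way:
1. the V-block stands upright on the bench, let go, with the lid still shut (height (world z) of v_block_a below 0.004 m and angle between v_block_a's own z axis and vertical below 0.1 rad and contact force between v_block_a and the fingers below 0.05 N and contact force between v_block_a and case below 0.05 N and linear speed of v_block_a below 0.02 m/s and horizontal distance between v_block_a and case below 0.35 m and value of joint lid below 0.06 rad), for 0.2 s.
At the end, for the whole second after the job is handed in: The lid is held still by the fingers, open 50 degrees to within 7 (43 to 57), and the V-block stands upright on the bench, at rest and touching neither the case nor the fingers, within 350 mm of the case's centre (value of joint lid between 0.75 and 0.995 rad and velocity of joint lid between -0.05 and 0.05 rad/s and contact force between the fingers and case above 0.5 N and height (world z) of v_block_a below 0.004 m and angle between v_block_a's own z axis and vertical below 0.1 rad and contact force between v_block_a and the fingers below 0.05 N and contact force between v_block_a and case below 0.05 N and linear speed of v_block_a below 0.02 m/s and horizontal distance between v_block_a and case below 0.35 m); the arm keeps its last pose, push and grip.
It fails at once if the V-block is dropped, thrown or slides off the lid (faster than 0.5 m/s out of the fingers) (contact force between v_block_a and the fingers below 0.05 N and linear speed of v_block_a above 0.5 m/s).
It fails at once if a bystander is shifted by more than 30 mm (distance of any of v_block_b, bearing_ring, dust_blower, oil_bottle, note_pad, brass_bush from where it was at the start of the episode above 0.03 m).
It also fails if it takes over 58 s, if anything falls off the work surface, if the arm or the gripper's body presses on something with over 40 N, if the wrist force passes 120 N, or if a joint passes its speed limit or range.

## Working session

There is one attempt and no reset: what is moved stays moved. The work goes in short steps, Python scripts to look and compute and a tool call to move; the robot and the scene stay as the last step left them, time stands still between calls to the robot, and variables do not carry over. Pictures are saved under pics/ and viewed, about 8 in all and at most 12, crops included, and the job is handed in when it is done.

Besides the shell and the picture viewer there is one more tool, called after "Call:" as name(argument=value, ...) on one line, values as JSON. arm_command: Moves the arm, as the interface text tells. Its arguments: {"type":"object","properties":{"targets":{"type":"array"},"grip_force":{"type":"number"}},"required":["targets"]}

```bash
mkdir -p pics
cat > h.py <<'E'
import numpy as np, cv2
from rig import monitor, grab_frame, job_done, env
from scipy.spatial.transform import Rotation as R
def cloud(f):
    K=f["K"];k1=f["k1"];h,w=f["range_z"].shape
    u,v=np.meshgrid(np.arange(w),np.arange(h))
    p=cv2.undistortPoints(np.stack([u,v],-1).reshape(-1,1,2).astype(np.float64),K,np.array([k1,0,0,0,0.])).reshape(h,w,2)
    z=f["range_z"].astype(float)
    P=np.dstack([p[...,0]*z,p[...,1]*z,z])
    W=P@f["T"][:3,:3].T+f["T"][:3,3]; W[z<=0]=np.nan
    return W
def delta(pos,rot):
    s=monitor.observe();r0=R.from_euler('xyz',s["tcp_rot"])
    print("shift",np.round(r0.inv().apply(np.array(pos)-s["position"]),4),"turn",np.round((r0.inv()*rot).as_rotvec(),4))
def save(f,n,box=None,s=1):
    im=f["img"][...,::-1]
    if box: im=im[box[1]:box[3],box[0]:box[2]]
    cv2.imwrite("pics/"+n,cv2.resize(im,None,fx=s,fy=s))
E
python3 - <<'E'
from h import *
s=monitor.observe()
print({k:np.round(v,3) for k,v in s.items()},env.hold_point_z)
a=grab_frame("top");b=grab_frame("side")
np.savez("f0.npz",top=cloud(a),side=cloud(b),ti=a["img"],si=b["img"])
cv2.imwrite("pics/a.png",cv2.resize(np.vstack([a["img"],b["img"]])[...,::-1],(480,600)))
save(a,"top.png");save(b,"side.png")
print(a["T"].round(3),b["T"].round(3),a["K"],a["k1"])
E
```

```text
{'clock': np.float64(0.0), 'joint_pos': array([-1.524,  0.528,  1.434, -0.   ,  1.181, -0.178]), 'qvel': array([-0.   , -0.001, -0.001, -0.001, -0.   , -0.003]), 'joint_torque': array([ 0.0000e+00, -4.4235e+01, -1.7803e+01, -0.0000e+00,  8.0000e-03,
       -0.0000e+00]), 'position': array([ 0.139, -0.609,  0.23 ]), 'tcp_rot': array([-3.139, -0.   ,  0.225]), 'contact_force': array([ 0.209, -0.201,  0.186]), 'moment': array([-0.001,  0.014, -0.007]), 'gripper_width': np.float64(0.996)} 0.0187
[[-0.015 -0.994  0.11   0.351]
 [-1.     0.014 -0.009 -0.033]
 [ 0.007 -0.11  -0.994  1.48 ]
 [ 0.     0.     0.     1.   ]] [[ 0.954 -0.097  0.284  0.085]
 [-0.3   -0.344  0.89  -1.416]
 [ 0.012 -0.934 -0.357  0.621]
 [ 0.     0.     0.     1.   ]] [[507.97546475   0.         318.06535011]
 [  0.         507.97546475 203.6677613 ]
 [  0.           0.           1.        ]] -0.04988625586736266
```

View pics/top.png

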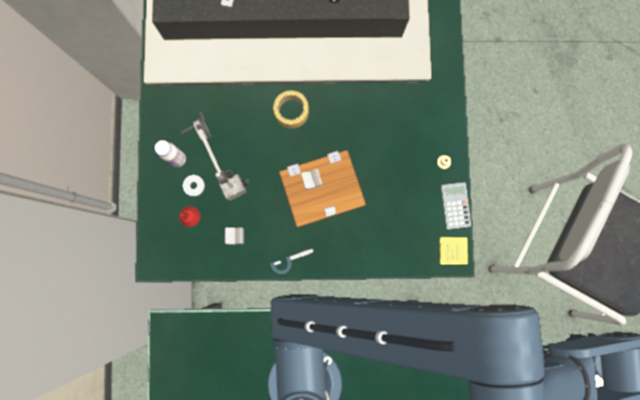

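View pics/side.png

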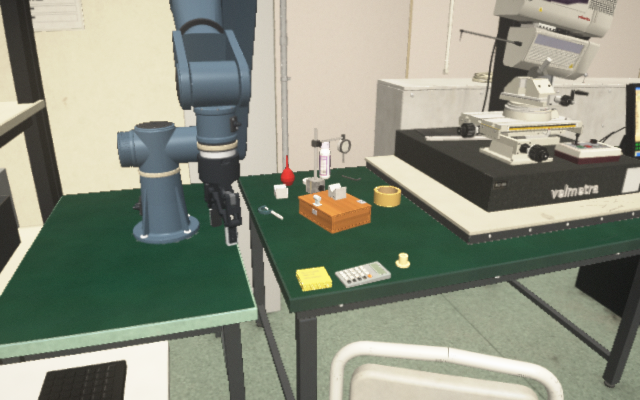

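The top view shows the case around (323,188), the V-block on it at (312,178), the pull at (330,211) and the hinges at (293,170) and (334,157). A dial stand is at (230,185), left of the case. The bench to the right of the case is empty. Next I'll measure the case, block and pull from depth.

Run:
```python
from h import *
d=np.load("f0.npz");W=d["top"];im=d["ti"].astype(int)
v,u=np.mgrid[0:400,0:640]
roi=(u>272)&(u<372)&(v>145)&(v<232)
z=W[...,2]
print("bench",np.nanmedian(z[230:240,330:400]), "xy", W[188,400], W[188,323])
def rect(m,n):
    p=W[m][:,:2];r=cv2.minAreaRect((p*1000).astype(np.float32));print(n,m.sum(),"z",np.median(z[m]).round(4),"mean",p.mean(0).round(4),"rect",np.round(r,1) if 0 else r)
lid=roi&(z>0.05)
n,l,st,c=cv2.connectedComponentsWithStats(lid.astype(np.uint8))
k=1+st[1:,4].argmax();rect(l==k,"lid")
hi=roi&(z>0.074)
n,l,st,c=cv2.connectedComponentsWithStats(hi.astype(np.uint8))
for k in range(1,n):
    if st[k,4]>3: print(c[k]);rect(l==k,"hi")
S=d["side"];zs=S[...,2]
v,u=np.mgrid[0:400,0:640]
m=(u>290)&(u<375)&(v>178)&(v<232)&(zs>0.074)
n,l,st,c=cv2.connectedComponentsWithStats(m.astype(np.uint8))
for k in range(1,n):
    if st[k,4]>3:
        p=S[l==k];print("side",c[k],len(p),p.min(0).round(3),p.max(0).round(3),cv2.minAreaRect((p[:,:2]*1000).astype(np.float32)))
f=grab_frame("top");save(f,"c1.png",(270,140,380,235),7)
```

```text
bench -0.0007975093611811701 xy [ 0.55696216 -0.28703445  0.0037815 ] [ 0.55128787 -0.05936445  0.06514104]
lid 4156 z 0.0636 mean [ 0.5526 -0.057 ] rect ((556.363525390625, -56.806793212890625), (171.64183044433594, 202.8690643310547), 17.220609664916992)
[311.68641115 178.77003484]
hi 287 z 0.0961 mean [ 0.5732 -0.028 ] rect ((574.3871459960938, -27.902603149414062), (46.1584587097168, 45.22081756591797), 15.843277931213379)
[330.09090909 209.49090909]
hi 55 z 0.093 mean [ 0.4875 -0.0774] rect ((488.1346435546875, -77.4380111694336), (15.2188081741333, 26.019182205200195), 16.833654403686523)
side [336.34  189.865] 200 [ 0.543 -0.059  0.074] [0.601 0.002 0.106] ((571.5988159179688, -29.064308166503906), (50.01927947998047, 53.53201675415039), 15.433256149291992)
side [316.81395349 198.        ] 43 [ 0.475 -0.094  0.075] [ 0.494 -0.065  0.098] ((483.9970703125, -79.21598815917969), (14.354595184326172, 30.906156539916992), 16.695785522460938)
```

View pics/c1.png

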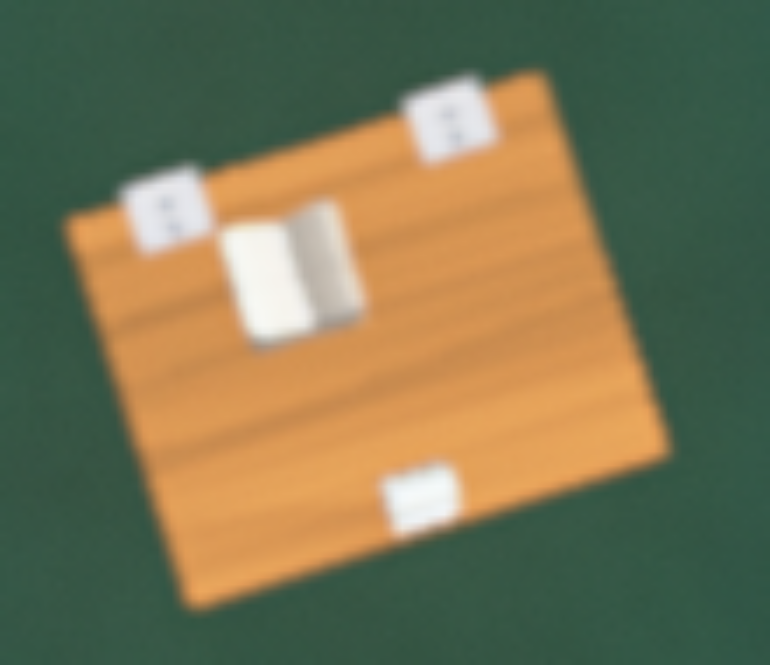

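The case yaw is about 0.30 rad and its origin is about (0.554,-0.057). The block is at (0.5735,-0.0285) with yaw about 0.28, and the pull is at (0.487,-0.077). I'll work out the shift to a point above the block.

Run:
```python
from h import *
delta([.5735,-.0285,.21],R.from_euler('xyz',[np.pi,0,.285]))
```

```text
shift [ 0.5526 -0.4688  0.0215] turn [-0.0017 -0.0003 -0.0602]
```

Call:
arm_command(targets=[0.02, -0.017, 0, 0, 0, 0, 1, 0.05, -0.042, 0, 0, 0, 0, 1, 0.08, -0.068, 0, 0, 0, 0, 1, 0.11, -0.093, 0, 0, 0, 0, 1, 0.14, -0.119, 0, 0, 0, 0, 1, 0.17, -0.144, 0, 0, 0, 0, 1, 0.2, -0.17, 0, 0, 0, 0, 1, 0.23, -0.195, 0, 0, 0, 0, 1, 0.26, -0.22, 0, 0, 0, 0, 1, 0.29, -0.246, 0, 0, 0, 0, 1], grip_force=60)

```text
clock: 1.15
position: [0.3679, -0.3029, 0.231]
tcp_rot: [-3.14, -0.0, 0.224]
contact_force: [0.5, -0.6, 0.3]
gripper_width: 1.002
```

Run:
```python
from h import *
delta([.5735,-.0285,.21],R.from_euler('xyz',[np.pi,0,.285]))
```

```text
shift [ 0.2615 -0.2217  0.0214] turn [-0.0017 -0.0004 -0.0605]
```

Call:
arm_command(targets=[0.033, -0.028, 0, 0, 0, -0.01, 1, 0.066, -0.056, 0, 0, 0, -0.02, 1, 0.1, -0.085, 0, 0, 0, -0.03, 1, 0.133, -0.113, 0, 0, 0, -0.04, 1, 0.166, -0.141, 0, 0, 0, -0.05, 1, 0.2, -0.17, 0, 0, 0, -0.06, 1, 0.23, -0.195, 0.005, 0, 0, -0.06, 1, 0.25, -0.212, 0.01, 0, 0, -0.06, 1, 0.2615, -0.2217, 0.015, 0, 0, -0.06, 1, 0.2615, -0.2217, 0.0214, 0, 0, -0.06, 1])

```text
clock: 2.15
position: [0.5743, -0.0274, 0.2096]
tcp_rot: [-3.14, -0.001, 0.287]
contact_force: [0.7, -0.7, -1.5]
gripper_width: 0.999
```

Run:
```python
from h import *
f=grab_frame("top");g=grab_frame("side")
a=f["img"][130:240,260:400];b=g["img"][100:240,280:400]
cv2.imwrite("pics/d.png",np.hstack([cv2.resize(a,(400,314)),cv2.resize(b,(269,314))])[...,::-1])
delta([.5735,-.0285,.073],R.from_euler('xyz',[np.pi,0,.285]))
```

```text
shift [0.0019 0.0004 0.1357] turn [-0.0028  0.003  -0.0005]
```

View pics/d.png

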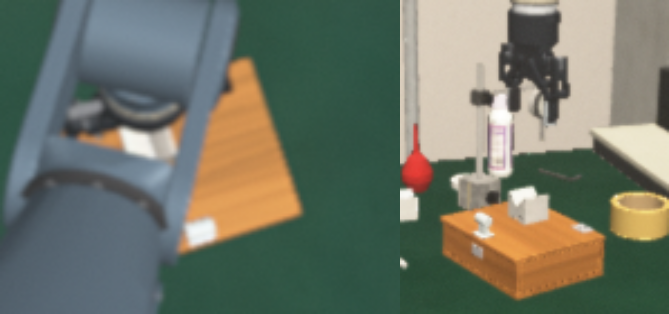

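The gripper stands above the block: in the side crop the fingers are at (530,90) and the block at (530,205). I'll descend and then close.

Call:
arm_command(targets=[0.0015, 0, 0.02, 0, 0, 0, 1, 0.0015, 0, 0.045, 0, 0, 0, 1, 0.0015, 0, 0.065, 0, 0, 0, 1, 0.0015, 0, 0.08, 0, 0, 0, 1, 0.0015, 0, 0.095, 0, 0, 0, 1, 0.0015, 0, 0.108, 0, 0, 0, 1, 0.0015, 0, 0.118, 0, 0, 0, 1, 0.0015, 0, 0.127, 0, 0, 0, 1, 0.0015, 0, 0.133, 0, 0, 0, 1, 0.0015, 0, 0.1355, 0, 0, 0, 1])

```text
clock: 3.25
position: [0.5728, -0.0283, 0.0727]
tcp_rot: [-3.139, 0.003, 0.284]
contact_force: [0.2, -0.5, -0.1]
gripper_width: 1.001
```

Call:
arm_command(targets=[0, 0, 0, 0, 0, 0, 0.8, 0, 0, 0, 0, 0, 0, 0.7, 0, 0, 0, 0, 0, 0, 0.6, 0, 0, 0, 0, 0, 0, 0.5, 0, 0, 0, 0, 0, 0, 0.4, 0, 0, 0, 0, 0, 0, 0.3, 0, 0, 0, 0, 0, 0, 0.2, 0, 0, 0, 0, 0, 0, 0, 0, 0, 0, 0, 0, 0, 0, 0, 0, 0, 0, 0, 0, 0], grip_force=60)

```text
clock: 4.25
position: [0.5729, -0.028, 0.0733]
tcp_rot: [-3.139, 0.003, 0.284]
contact_force: [-1.2, 1.5, 5.6]
gripper_width: 0.521
```

Call:
arm_command(targets=[0, 0, -0.003, 0, 0, 0, 0, 0, 0, -0.008, 0, 0, 0, 0, 0, 0, -0.015, 0, 0, 0, 0, 0, 0, -0.022, 0, 0, 0, 0, 0, 0, -0.03, 0, 0, 0, 0, 0, 0, -0.04, 0, 0, 0, 0, 0, 0, -0.05, 0, 0, 0, 0, 0, 0, -0.06, 0, 0, 0, 0, 0, 0, -0.07, 0, 0, 0, 0, 0, 0, -0.075, 0, 0, 0, 0])

```text
clock: 5.25
position: [0.5738, -0.0284, 0.1498]
tcp_rot: [-3.14, 0.001, 0.285]
contact_force: [-0.6, -0.4, -4.0]
gripper_width: 0.517
```

Run:
```python
from h import *
g=grab_frame("side");save(g,"e.png",(280,100,400,240),3)
delta([.609,-.233,.150],R.from_euler('xyz',[np.pi,0,.285]))
```

```text
shift [-2.390e-02  2.062e-01 -2.000e-04] turn [-0.0016  0.0004 -0.0005]
```

View pics/e.png

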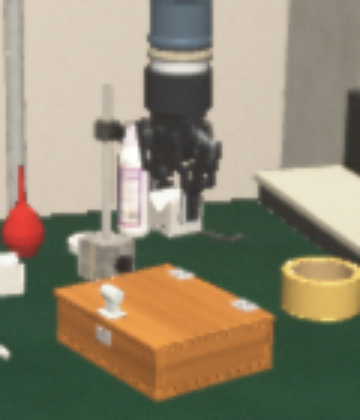

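The block is in the fingers at crop (180,215), upright and clear of the lid. I'll carry it to the -y side.

Call:
arm_command(targets=[-0.002, 0.012, 0, 0, 0, 0, 0, -0.004, 0.035, 0, 0, 0, 0, 0, -0.007, 0.062, 0, 0, 0, 0, 0, -0.01, 0.09, 0, 0, 0, 0, 0, -0.014, 0.118, 0, 0, 0, 0, 0, -0.017, 0.146, 0, 0, 0, 0, 0, -0.02, 0.172, 0, 0, 0, 0, 0, -0.022, 0.192, 0, 0, 0, 0, 0, -0.024, 0.203, 0, 0, 0, 0, 0, -0.024, 0.206, 0, 0, 0, 0, 0])

```text
clock: 6.3
position: [0.6086, -0.2342, 0.1494]
tcp_rot: [-3.14, 0.001, 0.283]
contact_force: [0.6, -0.2, -3.9]
gripper_width: 0.514
```

Call:
arm_command(targets=[0, 0, 0.01, 0, 0, 0, 0, 0, 0, 0.028, 0, 0, 0, 0, 0, 0, 0.048, 0, 0, 0, 0, 0, 0, 0.068, 0, 0, 0, 0, 0, 0, 0.086, 0, 0, 0, 0, 0, 0, 0.102, 0, 0, 0, 0, 0, 0, 0.115, 0, 0, 0, 0, 0, 0, 0.124, 0, 0, 0, 0, 0, 0, 0.13, 0, 0, 0, 0, 0, 0, 0.132, 0, 0, 0, 0])

```text
clock: 7.3
position: [0.6084, -0.2339, 0.0169]
tcp_rot: [-3.139, 0.001, 0.283]
contact_force: [0.6, -0.3, -4.5]
gripper_width: 0.517
```

Run:
```python
from h import *
g=grab_frame("side");save(g,"f.png",(280,120,420,280),3.5)
s=monitor.observe();print(s["position"],s["contact_force"])
P=cloud(g);im=g["img"]
```

```text
[ 0.6084282  -0.23403139  0.01703926] [ 0.29106401 -0.30192135 -2.54416766]
```

View pics/f.png

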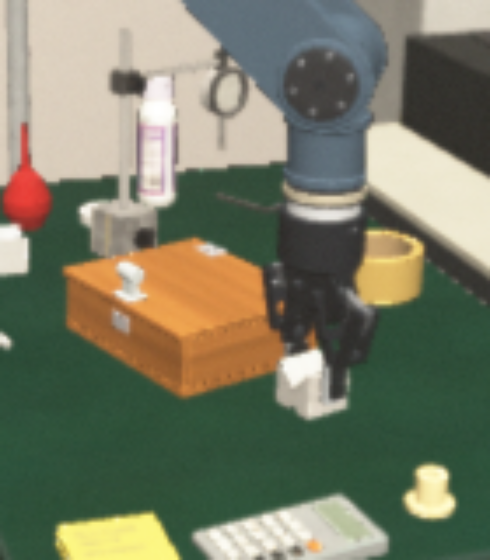

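The block hangs upright at crop (312,385), just above the bench and clear of the case. I'll lower it the last 8 mm slowly.

Call:
arm_command(targets=[0, 0, 0.0015, 0, 0, 0, 0, 0, 0, 0.003, 0, 0, 0, 0, 0, 0, 0.004, 0, 0, 0, 0, 0, 0, 0.005, 0, 0, 0, 0, 0, 0, 0.006, 0, 0, 0, 0, 0, 0, 0.0065, 0, 0, 0, 0, 0, 0, 0.007, 0, 0, 0, 0, 0, 0, 0.0075, 0, 0, 0, 0, 0, 0, 0.0075, 0, 0, 0, 0, 0, 0, 0.0075, 0, 0, 0, 0])

```text
clock: 8.35
position: [0.6084, -0.234, 0.0097]
tcp_rot: [-3.139, 0.001, 0.283]
contact_force: [-0.4, 0.5, -2.7]
gripper_width: 0.514
```

Call:
arm_command(targets=[0, 0, 0.0003, 0, 0, 0, 0, 0, 0, 0.0006, 0, 0, 0, 0, 0, 0, 0.0009, 0, 0, 0, 0, 0, 0, 0.0012, 0, 0, 0, 0, 0, 0, 0.0014, 0, 0, 0, 0, 0, 0, 0.0014, 0, 0, 0, 0, 0, 0, 0.0014, 0, 0, 0, 0, 0, 0, 0.0014, 0, 0, 0, 0, 0, 0, 0.0014, 0, 0, 0, 0, 0, 0, 0.0014, 0, 0, 0, 0])

```text
clock: 9.35
position: [0.6085, -0.234, 0.0096]
tcp_rot: [-3.14, 0.001, 0.283]
contact_force: [-2.1, 1.4, 6.8]
gripper_width: 0.515
```

The force has risen to +6.8 N, so the block is on the bench. I'll release it, wait, then rise.

Call:
arm_command(targets=[0, 0, 0, 0, 0, 0, 0.53, 0, 0, 0, 0, 0, 0, 0.56, 0, 0, 0, 0, 0, 0, 0.6, 0, 0, 0, 0, 0, 0, 0.65, 0, 0, 0, 0, 0, 0, 0.7, 0, 0, 0, 0, 0, 0, 0.75, 0, 0, 0, 0, 0, 0, 0.8, 0, 0, 0, 0, 0, 0, 0.8, 0, 0, 0, 0, 0, 0, 0.8, 0, 0, 0, 0, 0, 0, 0.8])

```text
clock: 10.35
position: [0.6085, -0.234, 0.0096]
tcp_rot: [-3.14, 0.001, 0.283]
contact_force: [-1.2, -0.3, -0.6]
gripper_width: 0.796
```

Call:
arm_command(targets=[0, 0, -0.005, 0, 0, 0, 0.8, 0, 0, -0.015, 0, 0, 0, 0.8, 0, 0, -0.03, 0, 0, 0, 0.8, 0, 0, -0.05, 0, 0, 0, 0.8, 0, 0, -0.075, 0, 0, 0, 0.8, 0, 0, -0.1, 0, 0, 0, 0.8, 0, 0, -0.125, 0, 0, 0, 0.8, 0, 0, -0.145, 0, 0, 0, 0.8, 0, 0, -0.155, 0, 0, 0, 0.8, 0, 0, -0.16, 0, 0, 0, 0.8])

```text
clock: 11.35
position: [0.6093, -0.2345, 0.1718]
tcp_rot: [3.141, -0.001, 0.283]
contact_force: [0.2, -0.2, 0.2]
gripper_width: 0.802
```

Run:
```python
from h import *
g=grab_frame("side");save(g,"g.png",(280,120,420,280),3.5)
S=cloud(g);zs=S[...,2];v,u=np.mgrid[0:400,0:640]
m=(u>298)&(u<330)&(v>185)&(v<208)&(zs>.074)&(np.linalg.norm(S[...,:2]-[.487,-.077],axis=2)<.03)
p=S[m];print(len(p),p.min(0),p.max(0),cv2.minAreaRect((p[:,:2]*1000).astype(np.float32)))
delta([.487,-.0775,.15],R.from_euler('xyz',[np.pi,0,.297]))
```

```text
43 [ 0.47556949 -0.09497023  0.07474434] [ 0.49578245 -0.06763683  0.09692907] ((486.0037841796875, -79.20660400390625), (17.664352416992188, 27.689546585083008), 16.255556106567383)
shift [-0.0735 -0.1849  0.0214] turn [ 0.0001 -0.0011 -0.0139]
```

View pics/g.png

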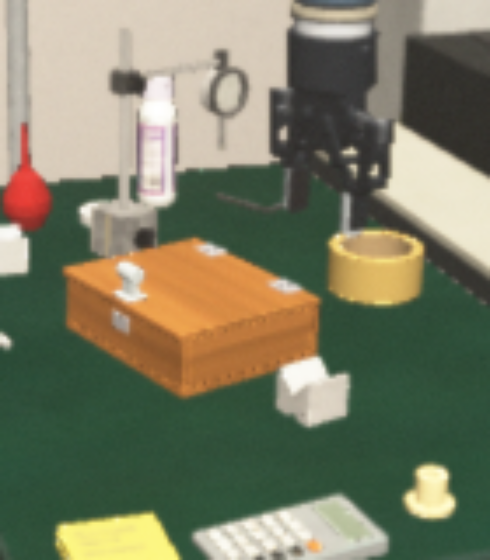

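The block stands upright on the bench at crop (312,392), free, with the lid shut. Now to the pull.

Call:
arm_command(targets=[-0.005, -0.012, 0, 0, 0, 0, 0.8, -0.013, -0.034, 0, 0, 0, 0, 0.8, -0.024, -0.06, 0, 0, 0, 0, 0.8, -0.034, -0.086, 0, 0, 0, -0.005, 0.8, -0.045, -0.112, 0, 0, 0, -0.014, 0.8, -0.055, -0.138, 0, 0, 0, -0.014, 0.8, -0.064, -0.16, 0.005, 0, 0, -0.014, 0.8, -0.07, -0.175, 0.01, 0, 0, -0.014, 0.8, -0.0735, -0.183, 0.016, 0, 0, -0.014, 0.8, -0.0735, -0.185, 0.0214, 0, 0, -0.014, 0.8])

```text
clock: 12.4
position: [0.4853, -0.0761, 0.1491]
tcp_rot: [-3.14, 0.001, 0.298]
contact_force: [-0.8, -0.2, 0.1]
gripper_width: 0.797
```

Run:
```python
from h import *
delta([.487,-.078,.073],R.from_euler('xyz',[np.pi,0,.297]))
```

```text
shift [0.0012 0.0025 0.0761] turn [-0.0017  0.0011  0.001 ]
```

Call:
arm_command(targets=[0.001, 0.002, 0.008, 0, 0, 0, 0.8, 0.001, 0.0025, 0.018, 0, 0, 0, 0.8, 0.001, 0.0025, 0.03, 0, 0, 0, 0.8, 0.001, 0.0025, 0.042, 0, 0, 0, 0.8, 0.001, 0.0025, 0.053, 0, 0, 0, 0.8, 0.001, 0.0025, 0.062, 0, 0, 0, 0.8, 0.001, 0.0025, 0.069, 0, 0, 0, 0.8, 0.001, 0.0025, 0.073, 0, 0, 0, 0.8, 0.001, 0.0025, 0.076, 0, 0, 0, 0.8, 0.001, 0.0025, 0.076, 0, 0, 0, 0.8])

```text
clock: 13.4
position: [0.4868, -0.0781, 0.0729]
tcp_rot: [-3.14, 0.001, 0.298]
contact_force: [-1.0, -0.5, -0.3]
gripper_width: 0.799
```

Run:
```python
from h import *
g=grab_frame("side");save(g,"i.png",(280,150,380,240),6)
s=monitor.observe();print(s["position"],s["contact_force"])
```

```text
[ 0.4869745  -0.07812048  0.07318485] [ 0.40457275 -0.23762268 -0.02952697]
```

View pics/i.png

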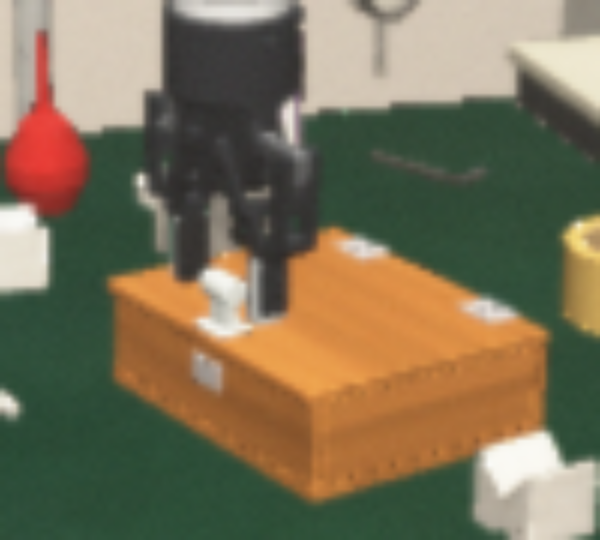

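The barrel at crop (220,290) lies between the fingers at (190,250) and (268,290). I'll close on it.

Call:
arm_command(targets=[-0.001, 0, 0, 0, 0, 0, 0.7, -0.001, 0, 0, 0, 0, 0, 0.6, -0.001, 0, 0, 0, 0, 0, 0.5, -0.001, 0, 0, 0, 0, 0, 0.4, -0.001, 0, 0, 0, 0, 0, 0.3, -0.001, 0, 0, 0, 0, 0, 0.2, -0.001, 0, 0, 0, 0, 0, 0.1, -0.001, 0, 0, 0, 0, 0, 0, -0.001, 0, 0, 0, 0, 0, 0, -0.001, 0, 0, 0, 0, 0, 0], grip_force=50)

```text
clock: 14.45
position: [0.4853, -0.077, 0.0734]
tcp_rot: [-3.138, 0.001, 0.297]
contact_force: [-0.0, 4.7, 4.2]
gripper_width: 0.287
```

Run:
```python
from h import *
for d in range(0,55,5):
    a=np.radians(d); c,s=np.cos(a),np.sin(a)
    x,z=-150*c+32*s, 150*s+32*c
    print(d, round((x+150)/1000,4), round(-(z-32)/1000,4))
```

```text
0 0.0 -0.0
5 0.0034 -0.013
10 0.0078 -0.0256
15 0.0134 -0.0377
20 0.02 -0.0494
25 0.0276 -0.0604
30 0.0361 -0.0707
35 0.0455 -0.0802
40 0.0557 -0.0889
45 0.0666 -0.0967
50 0.0781 -0.1035
```

Call:
arm_command(targets=[0.0016, 0, -0.0065, 0, 0, 0, 0, 0.0034, 0, -0.013, 0, 0, 0, 0, 0.0055, 0, -0.0194, 0, 0, 0, 0, 0.0078, 0, -0.0256, 0, 0, 0, 0, 0.0105, 0, -0.0317, 0, 0, 0, 0, 0.0134, 0, -0.0377, 0, 0, 0, 0, 0.0165, 0, -0.0436, 0, 0, 0, 0, 0.02, 0, -0.0494, 0, 0, 0, 0, 0.0237, 0, -0.055, 0, 0, 0, 0, 0.0276, 0, -0.0604, 0, 0, 0, 0])

```text
clock: 15.45
position: [0.5117, -0.0688, 0.1339]
tcp_rot: [-3.137, 0.002, 0.297]
contact_force: [2.7, 2.7, -11.5]
gripper_width: 0.296
```

Run:
```python
from h import *
g=grab_frame("side");save(g,"j.png",(280,120,420,260),4)
s=monitor.observe();print(s["position"],s["contact_force"],s["gripper_width"])
```

```text
[ 0.51225377 -0.06867426  0.13462669] [ 0.6900746   2.59501663 -8.47495949] 0.2903235183631091
```

View pics/j.png

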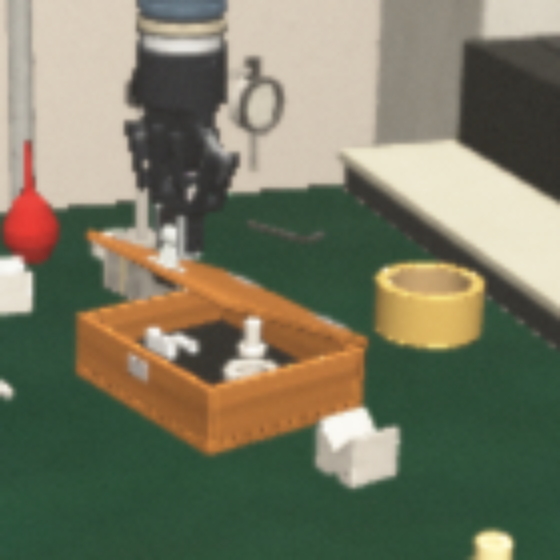

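The lid is open about 25° with the pull held at crop (172,240), and the block is standing at (358,447). I'll carry on to 50°.

Call:
arm_command(targets=[0.0042, 0, -0.0052, 0, 0, 0, 0, 0.0085, 0, -0.0103, 0, 0, 0, 0, 0.0131, 0, -0.0152, 0, 0, 0, 0, 0.0179, 0, -0.0198, 0, 0, 0, 0, 0.0229, 0, -0.0243, 0, 0, 0, 0, 0.0281, 0, -0.0285, 0, 0, 0, 0, 0.0335, 0, -0.0325, 0, 0, 0, 0, 0.039, 0, -0.0363, 0, 0, 0, 0, 0.0447, 0, -0.0398, 0, 0, 0, 0, 0.0505, 0, -0.0431, 0, 0, 0, 0])

```text
clock: 16.5
position: [0.5602, -0.0538, 0.1777]
tcp_rot: [-3.136, 0.003, 0.297]
contact_force: [-3.2, -2.0, -10.1]
gripper_width: 0.284
```

Call:
arm_command(targets=[0, 0, 0, 0, 0, 0, 0, 0, 0, 0, 0, 0, 0, 0, 0, 0, 0, 0, 0, 0, 0, 0, 0, 0, 0, 0, 0, 0, 0, 0, 0, 0, 0, 0, 0, 0, 0, 0, 0, 0, 0, 0, 0, 0, 0, 0, 0, 0, 0, 0, 0, 0, 0, 0, 0, 0, 0, 0, 0, 0, 0, 0, 0, 0, 0, 0, 0, 0, 0, 0])

```text
clock: 17.5
position: [0.5602, -0.0538, 0.1777]
tcp_rot: [-3.136, 0.004, 0.297]
contact_force: [-2.1, -0.9, -9.8]
gripper_width: 0.281
```

Run:
```python
from h import *
g=grab_frame("side");save(g,"k.png",(280,120,420,260),4)
s=monitor.observe();print(s["position"],s["contact_force"],s["gripper_width"],s["qvel"].round(4))
p=s["position"];print("case x,z of pull rel hinge; angle",)
c,sn=np.cos(.297),np.sin(.297)
h=np.array([.4865,-.0775])+.150*np.array([c,sn])
q=(p[:2]-h)@[c,sn];z=p[2]+.015-.056
print(q,z,168-np.degrees(np.arctan2(z,q)))
# lid surface points seen from either camera (wood colour, above case rim)
for f in (g,grab_frame("top")):
    W=cloud(f);im=f["img"].astype(int)
    d=W[...,:2]-h;x=d@[c,sn];y=d@[-sn,c]
    m=(im[...,0]>im[...,2]+50)&(W[...,2]>.075)&(abs(y)<.1)&(x>-.17)&(x<.02)
    if m.sum()>20:
        zz=W[...,2][m]-.056;k=np.polyfit(x[m],zz,1);print(m.sum(),"slope deg",np.degrees(np.arctan(-k[0])), k[1])
```

```text
[ 0.56019025 -0.05384946  0.17769718] [ -1.58951913  -0.16655972 -11.51540768] 0.28828532733393925 [-0.0001  0.0017  0.0007 -0.0018 -0.0015  0.001 ]
case x,z of pull rel hinge; angle
-0.07261460408241487 0.1366971841381749 50.02241341684612
347 slope deg 48.55154040595967 -0.0005453792952478605
338 slope deg 56.76845170369208 -0.012293257687754555
```

View pics/k.png

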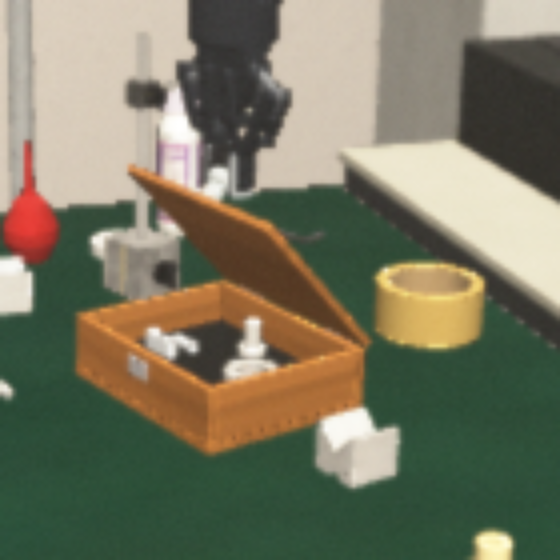

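The side view shows the lid standing open with the pull still in the fingers at crop (222,183), and the block upright at (358,447). The arm pose gives 50.0° and the side depth 48.6°. The top view disagrees at 56.8°, so I'll check that once with a robust fit.

Run:
```python
from h import *
c,sn=np.cos(.297),np.sin(.297);h=np.array([.4865,-.0775])+.150*np.array([c,sn])
for n in ("side","top"):
    f=grab_frame(n);W=cloud(f);im=f["img"].astype(int)
    d=W[...,:2]-h;x=d@[c,sn];y=d@[-sn,c]
    m=(im[...,0]>im[...,2]+50)&(W[...,2]>.075)&(abs(y)<.1)&(x>-.17)&(x<.02)
    e=cv2.erode(m.astype(np.uint8),np.ones((3,3)))>0
    l=cv2.fitLine(np.c_[x[e],W[...,2][e]].astype(np.float32),cv2.DIST_HUBER,0,.002,.01).ravel()
    print(n,e.sum(),"y",np.median(y[e]).round(3),"deg",np.degrees(np.arctan(-l[1]/l[0])))
    if n=="side":
        b=(abs(W[...,:2]-[.6085,-.234]).max(2)<.045)&(W[...,2]>.01);print("block",W[b].min(0).round(3),W[b].max(0).round(3))
```

```text
side 131 y -0.022 deg 49.324043
block [ 0.579 -0.267  0.01 ] [ 0.637 -0.212  0.042]
top 150 y -0.08 deg 47.99519
```

All three estimates now agree at 48–50°, so I'm handing in.

```bash
python3 -c "
from h import *
print(job_done()); s=monitor.observe(); print(s['clock'],s['position'],s['contact_force'],s['gripper_width'])"
```

```text
the job is handed in; nothing more can be done
None
the job is handed in; nothing more can be done
```

I lifted the V-block off the lid and stood it on the bench on the case's -y side, about 0.19 m from the case's centre. I released it there with the lid still shut. I then raised the lid by its pull, pinched on the end faces, and handed the job in at about 18 s still holding it at 50 degrees. The hand-in gives no verdict.

**Lid angle:** the arm pose gave 50.0°, and the refitted depth data gave 49.3° (side camera) and 48.0° (top camera). My first top-camera fit disagreed at 56.8°. I put that down to stray edge pixels, because trimming them and refitting brought it into line.

**Holding:** joint speeds were close to zero. The wrist force was about 10 to 12 N downward, higher than the 3 to 6 N expected at the pull.

**V-block:** the last pictures show it upright and clear of both the case and the fingers. Its top measured 42 mm above the bench, which fits its 40 mm height standing on the bench.

**Bystanders:** none looked disturbed in the pictures, but I did not measure their positions again.

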